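Tighten the recessed gearbox plug with the hex key

ROBOT

A 6-joint arm with a two-finger parallel gripper is mounted at the origin on a cart in front of the work surface, level with it; the furniture and walls round the work are solid. World frame = base frame: x ahead of the robot, y to its left, z up, the work surface at z = 0. Lengths are in m, angles in rad, forces in N, time in s.
With the tool pointing down it reaches from about 0.3 to 0.825 m from the base axis. Payload 5.4 kg.
Tool frame: the origin (TCP) lies at the very end of the fingers, on their centre line; the grasp point (between the pads) lies 19 mm behind it; z points along the fingers, y is the line along which they close (so a half turn about z gives the same grasp; the last joint's range is limited). The gripper opens to 92 mm and grips with 3 to 60 N. Pads are 20 mm wide; open, the fingers measure 128 mm over their backs; the gripper's body (75 mm by 189 mm) begins 69 mm behind the grasp point.
Start: joints at [1.122, 0.158, 1.597, -0, 1.386, -0.21], TCP at [0.136, 0.559, 0.187] pointing down, gripper open.
Joint ranges: [-2.91, 2.91], [-0.94, 2.29], [0.18, 2.7], [-1.29, 4.43], [0.17, 2.64], [-3, 3]. Speed limits (rad/s): [2.57, 2.57, 3.14, 3.14, 3.14, 3.14].

INTERFACE

Orientations are given as a unit quaternion [w, x, y, z].
In Python, from cell import * gives the robot as it stands.
- The arm moves only by the tool move_arm, never from a script. Its arguments are lists of equal length, an entry for each row: "travel": the shift along the tool's x, y, z as a fraction of full scale, a list of three; "twist": the turn, a rotation vector about the tool's x, y, z as a fraction of full scale, a list of three. In form: {"travel": [[dx, dy, dz], ...], "twist": [[ax, ay, az], ...]}. A call has 1 to 10 rows; each row shifts and turns the commanded pose from where the row before left it, along the tool's axes as they then stand; what a row does not reach is not made up. Full scale, the value 1, is 400 mm for a shift and 45 degrees for a turn. A row lasts 1/12 s, in which the tool goes at most 41.7 mm and 7.16 degrees, less where a joint would pass 70% of its speed; a pose out of reach is approached as far as the arm can. A call with a number of a shift or a turn outside -1 to 1 is refused whole. A call with a gripper value outside its range is refused whole. "jaw" is the closure, from -1 (fully open) to 1 (shut), set as the call begins (left out, the last holds). The fingers move at their own pace and stop on an object; "grip_force" is the grip in N (left out, the last holds). Time passes only in rows, so rows that do not move let the fingers close. It gives the time, the measured TCP pose, the force, the opening and the grip force at its end, in the units of the state.
- sense(): the state, without advancing time (a new reading comes with each control period).
- camera(name): name is "side" or "top" or "wrist"; returns the picture (400x640x3 uint8, red, green, blue); there is no depth.
- get_calibration(name): a dict with "fovy" (degrees; the focal length in pixels is half the picture's height over the tangent of half this angle, whatever the lens; pixels are square), "cx", "cy" (the principal point, pixels), "R" (3x3) and "t" (3): a world point X has camera coordinates R X + t; the wrist camera has in their place "hand_eye" (4x4, takes a point from camera to tool coordinates, whose origin is the TCP and whose axes are the flange's). Camera axes: x right, y down, z forward; pixel columns grow to the right and rows downward; lengths in m; the calibration is good to about 2 mm. A picture is of the moment at which its call begins: read the wrist's pose just before it. get_calibration takes no time and is no camera call.
- close_job(): hands the job in; it is judged then, once.
Trained networks look in the newest picture that a camera, given by its name, has taken for a name from the list of things; names that differ only in an ending like _2 or _b are one class to them, and where a whole thing is asked for, a point or a joint stands for the part that bears it (a point fixed in the world has none). Each returns a list of dicts, best first, with "p" (0 to 1); they miss things now and then, are a little off and sometimes report something else, mostly with a low value. They report only what shows in the picture. A call takes as long as a camera call. They do not tell look-alikes from the thing itself.
- recognise(label, camera): "at" ([column, row] in pixels, amid what is visible of it).
- regions_of(label, camera): "pixels" (400x640 bool, what is visible of it) and "at" ([column, row] in pixels, amid what is visible of it).
- pinpoint(label, camera): "at" ([column, row] in pixels: a listed point, or the origin of a listed thing).
The state is a dict: "clock": time; "joint_pos": joint angles; "dq": joint speeds; "joint_torque": joint torques, N m; "tcp_pos": TCP position; "eef_rot": TCP orientation; "ft_force": force on the tool from outside, world axes, zero at the start; "ft_torque": the same for the moment, N m; "finger_gap": opening from 0.0 (shut) to 1.0 (fully open); "grasp_force": force on a finger pad.
Only numpy, scipy, OpenCV 4.12 (cv2) and the standard library are available. Lean on these libraries where they do the work, as an engineer would, in place of code of your own. Each camera call takes 0.05 s, during which the arm holds its last target. There are 200 camera calls.

TASK

Take the T-handled hex key out of its stand, lower it into the deep hole on top of the gearbox and turn it gently until it drops fully home in the hidden hexagon socket of the plug, never forcing it down. Then tighten the plug clockwise until it comes up against its stop, draw the key out and stand it back upright, fully home, in its stand; leave the cardboard tray, the blue tape and the wood block where they are.

Things in the scene. Friction and masses are not known exactly. Their poses are not given: they have to be found in the camera images.
- hex_key: T-handled hex key, loose, 200 to 390 g, upright in its stand. Origin: centre of the flat lower end of its bit; z up to the handle, x along the handle bar. Bit: steel hexagon, 24 mm across flats (27.7 across corners), z = 0 to 46 mm, flats facing along x and every 60 degrees. Neck 15 mm round up to z = 75 mm. Total height 95 mm.
- handle (a point): Centre of the key's red handle bar, 85 mm above the key's tip; axes as the key's. The bar is 88 mm long along x, 20 mm wide along y, 20 mm high. Grip it across its 20 mm width.
- key_stand: Key stand, fixed: wood foot 64 x 64 x 10 mm with an upright steel tube, 42 mm wide, open at the top. Origin: on the tube's axis at bench level; z up. The tube's bore is 31 mm wide, floor 10 mm and rim 44 mm above the origin; the top 4 mm flare to about 38 mm. The key stands in it with its tip on the floor, at any yaw.
- gearbox: Blue gearbox fixed to the bench: foot 120 x 104 mm, casing 96 x 80 mm and 70 mm high, a round boss on top, a shaft stub on its -x side. Origin: on the axis of the boss's vertical hole, at bench level; z up.
- hole_mouth (a point): Centre of the mouth of the boss's hole, 93 mm above the gearbox's origin. The hole is 29.2 mm wide (its top 4 mm flare to about 36 mm) and 29 mm deep to the plug's face.
- plug_face (a point): Point on the hole's axis level with the plug's flat face, 64 mm above the gearbox's origin; its axes are the gearbox's. In the face is the hexagon socket, 25.4 mm across flats, 14 mm deep: a key fully home has its tip 14 mm below here. The socket's angle is unknown, new each time, unrelated to the gearbox's yaw. Pressing down with over 20 N before it drops is forcing.
- plug (a joint): Turn of the screw plug from its start, rad, clockwise from above. Starts at 0, cannot go below 0, meets its stop at 0.6 (tight). Turns stiffly (0.2 N m), stays where left. The key has about 13 degrees of play in the socket, drops in within 6 degrees of a match (every 60 degrees), and binds when it is drawn out under load: first turn it back about 6 degrees, within the play.
- kraft_tray: Small open brown cardboard tray, 66 x 130 x 42 mm, loose; origin at the centre of its underside. To be left alone.
- blue_tape: Roll of blue tape lying flat, 84 mm wide, 19 mm high, loose; origin at the centre of its underside. To be left alone.
- wood_block: Wood block 40 x 60 x 20 mm, loose; origin at the centre of its underside. To be left alone.
Things that resemble listed ones, but are neither listed nor needed, are in the scene too. There is more than one size of the hex_key; the one meant has the size given above.

How it is judged:
On the way, in this order (a step that is already met when the one before it is completed fails the run):
1. the key has dropped fully home in the plug's socket, before the plug has been tightened (turned less than 0.2 rad) (z of hex_key in the frame of gearbox below 0.0535 m and horizontal distance between hex_key and gearbox below 0.004 m and angle between hex_key's own z axis and vertical below 0.12 rad and value of joint plug below 0.2 rad), for 0.2 s.
2. the plug has been turned clockwise up to its stop (value of joint plug above 0.57 rad and z of hex_key in the frame of gearbox below 0.0535 m and horizontal distance between hex_key and gearbox below 0.004 m and angle between hex_key's own z axis and vertical below 0.12 rad), for 0.2 s.
At the end, for the whole second after the job is handed in: The plug is tight against its stop (0.5 rad or more of 0.6) and the key stands upright (within 0.14 rad), at rest, in its stand: its tip within 5 mm of the tube's axis and at most 4 mm above the tube's floor (value of joint plug above 0.5 rad and horizontal distance between hex_key and key_stand below 0.005 m and z of hex_key in the frame of key_stand below 0.014 m and angle between hex_key's own z axis and vertical below 0.14 rad and linear speed of hex_key below 0.02 m/s); the robot touches nothing.
It fails at once if the key is forced against the plug while it is not yet fully home (more than 80 N between them in all, wedging included) (contact force between hex_key and screw_plug above 80 N and z of hex_key in the frame of gearbox above 0.0535 m and value of joint plug below 0.2 rad).
It fails at once if the cardboard tray, the blue tape or the wood block is moved more than 20 mm or toppled (distance of any of kraft_tray, blue_tape, wood_block from where it was at the start of the episode above 0.02 m or angle between any of kraft_tray, blue_tape, wood_block's own z axis and vertical above 0.5 rad).
It also fails if it takes over 72 s, if anything falls off the work surface, if the arm or the gripper's body presses on something with over 40 N, if the wrist force passes 120 N, or if a joint passes its speed limit or range.

## Working session

There is one attempt and no reset: what is moved stays moved. The work goes in short steps, Python scripts to look and compute and a tool call to move; the robot and the scene stay as the last step left them, time stands still between calls to the robot, and variables do not carry over. Pictures are saved under pics/ and viewed, at most 10 in all, crops included, and the job is handed in when it is done.

Besides the shell and the picture viewer there is one more tool, called after "Request:" as name(argument=value, ...) on one line, values as JSON. move_arm: Moves the arm, as the interface text tells. Shift numbers are shares of 400 mm and turn numbers shares of 45 degrees, none past 1 either way. Its arguments: {"type":"object","properties":{"travel":{"type":"array"},"twist":{"type":"array"},"jaw":{"type":"number"},"grip_force":{"type":"number"}},"required":["travel","twist"]}

```bash
mkdir -p pics; ls; cat > h.py <<'E'
from cell import *
import numpy as np, cv2
from scipy.spatial.transform import Rotation as Ro
def rot(q): return Ro.from_quat([q[1],q[2],q[3],q[0]]).as_matrix()
def cam(name,s=None):
    c=get_calibration(name); f=200/np.tan(np.radians(c['fovy'])/2)
    if 'hand_eye' in c:
        s=s or sense(); T=np.eye(4); T[:3,:3]=rot(s['eef_rot']); T[:3,3]=s['tcp_pos']
        M=np.linalg.inv(T@np.array(c['hand_eye'])); R,t=M[:3,:3],M[:3,3]
    else: R,t=np.array(c['R']),np.array(c['t'])
    return f,c['cx'],c['cy'],R,t
def at_z(C,px,z):
    f,cx,cy,R,t=C; d=R.T@np.array([(px[0]-cx)/f,(px[1]-cy)/f,1]); o=-R.T@t
    return o+d*(z-o[2])/d[2]
def proj(C,X):
    f,cx,cy,R,t=C; p=R@np.array(X)+t; return np.array([cx+f*p[0]/p[2],cy+f*p[1]/p[2]])
def save(n,im): cv2.imwrite('pics/'+n,im[:,:,::-1])
Z={'hex_key':.01,'handle':.095,'key_stand':0,'gearbox':0,'hole_mouth':.093,'kraft_tray':0,'blue_tape':0,'wood_block':0}
E
python3 - <<'E'
from h import *
for n in ['top','side']:
    save(n+'1.png',camera(n)); C=cam(n)
    print(n,get_calibration(n))
    for l in Z:
        for d in pinpoint(l,n): print(l,round(d['p'],2),np.round(d['at']),np.round(at_z(C,d['at'],Z[l]),4))
print(get_calibration('wrist'),sense())
E
```

```text
pics
top {'fovy': 44.12321933802739, 'cx': 311.07768708688934, 'cy': 200.58997055336556, 'R': array([[ 0.00933117, -0.9999481 , -0.00408996],
       [-0.98677129, -0.00854604, -0.16189314],
       [ 0.16184979,  0.0055465 , -0.98679982]]), 't': array([-0.32809924,  0.58136942,  0.8614834 ])}
hex_key 0.88 [409. 262.] [ 0.4743 -0.5081  0.01  ]
hex_key 0.57 [350. 266.] [ 0.4664 -0.3977  0.01  ]
handle 0.82 [418. 262.] [ 0.4712 -0.5071  0.095 ]
handle 0.8 [355. 267.] [ 0.4629 -0.3985  0.095 ]
handle 0.22 [350. 156.] [ 0.6564 -0.3906  0.095 ]
key_stand 0.62 [352. 270.] [ 0.4605 -0.4009  0.    ]
gearbox 0.79 [268. 212.] [ 0.5691 -0.2395  0.    ]
gearbox 0.21 [266. 210.] [ 0.5728 -0.2367  0.    ]
hole_mouth 0.64 [262. 205.] [ 0.5682 -0.238   0.093 ]
kraft_tray 0.73 [350. 158.] [ 0.6766 -0.399   0.    ]
blue_tape 0.89 [244. 130.] [ 0.7319 -0.1872  0.    ]
wood_block 0.6 [245. 271.] [ 0.4564 -0.1995  0.    ]
side {'fovy': 49.95730719169986, 'cx': 319.58652638087096, 'cy': 201.28275142443056, 'R': array([[-0.89872398, -0.43849698,  0.00395177],
       [-0.2717835 ,  0.54991801, -0.78976193],
 
[... 1222 characters left out ...]
oint_pos': array([ 1.12195454e+00,  1.58342566e-01,  1.59695933e+00, -1.40863153e-05,
        1.38622834e+00, -2.10127142e-01]), 'dq': array([ 5.27425177e-04,  9.28849241e-04,  8.77638903e-04, -4.26214768e-05,
       -5.91772279e-04, -4.07019240e-04]), 'joint_torque': array([ 2.43140959e-03, -3.85582888e+01, -3.22358608e+01,  7.02624489e-02,
        3.07663169e-02, -2.90445496e-05]), 'tcp_pos': array([0.13600083, 0.55868326, 0.18665384]), 'eef_rot': array([1.66490813e-05, 1.19072842e-01, 9.92885521e-01, 2.72903634e-05]), 'ft_force': array([ 0.53085143, -0.25207699,  0.40340086]), 'ft_torque': array([ 0.03077761, -0.00748931, -0.05512293]), 'grasp_force': 0.0, 'finger_gap': 1.002649956500232}
```

View pics/top1.png

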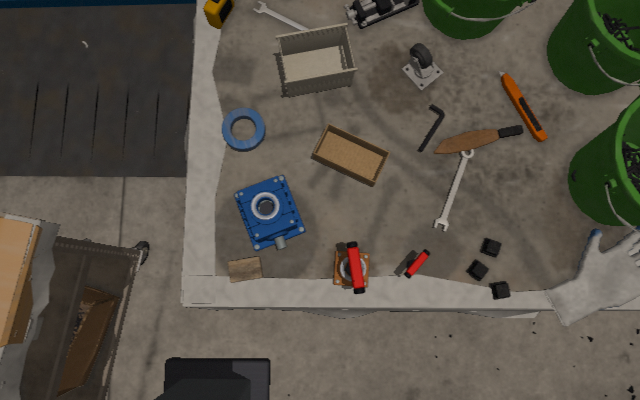

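View pics/side1.png

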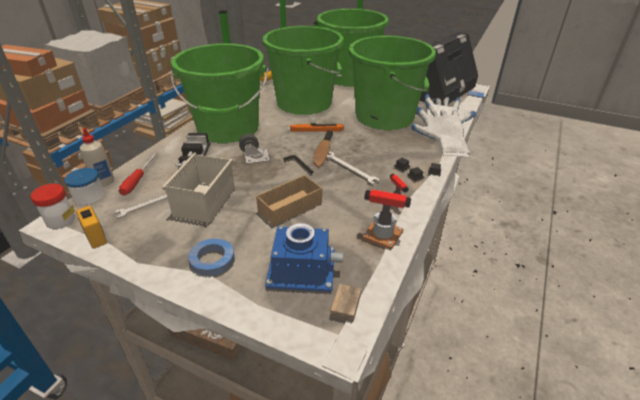

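The T-keys in view are:
- the one in the stand with the steel tube, at top (355,267) and side (388,197)
- a smaller loose one, at top (418,262) and side (399,181)

The one in the stand fits the description, with its longer and thicker bar. I'll confirm that in a crop and measure the bar's yaw.

```bash
python3 - <<'E'
from h import *
a=camera('top'); b=camera('side')
u=cv2.resize(a[225:305,310:440],(390*2,240*2),interpolation=cv2.INTER_CUBIC)[:, :780]
v=cv2.resize(b[170:255,350:430],(280,297),interpolation=cv2.INTER_CUBIC)
o=np.zeros((480,800,3),np.uint8); u2=cv2.resize(u,(515,317)); o[:317,:515]=u2; o[:297,518:798]=v
save('crop1.png',o[:320])
for n,im in(('top',a),('side',b)):
    C=cam(n); h=cv2.cvtColor(im,cv2.COLOR_RGB2HSV)
    m=(((h[...,0]<8)|(h[...,0]>172))&(h[...,1]>150)&(h[...,2]>80)).astype(np.uint8)
    k,L,S,c=cv2.connectedComponentsWithStats(m)
    for i in range(1,k):
        if S[i,4]<60: continue
        P=np.argwhere(L==i)[:,::-1]; W=np.array([at_z(C,p,.1)[:2] for p in P]); w,V=np.linalg.eigh(np.cov(W.T))
        d=(W-W.mean(0))@V[:,1]
        print(n,S[i],np.round(c[i]),np.round(W.mean(0),4),'yaw',np.degrees(np.arctan2(V[1,1],V[0,1])),'len',np.ptp(d))
E
```

```text
top [347 247  18  41 472] [355. 267.] [ 0.4623 -0.399 ] yaw -170.89113046725214 len 0.0682582920049134
top [406 252  22  23 203] [417. 263.] [ 0.4699 -0.5038] yaw 138.73648965732625 len 0.044889338000930104
side [ 83 128  10  15  92] [ 87. 136.] [ 1.1617 -0.3077] yaw 147.1802468121189 len 0.07717744111635287
side [119 169  24  26 285] [130. 182.] [ 0.9354 -0.2172] yaw 111.87297592378073 len 0.08615474611577909
side [391 175  16  15 117] [398. 181.] [ 0.4596 -0.4532] yaw 134.87015874450807 len 0.04913803460982221
side [ 31 184  35  22 593] [ 48. 194.] [ 1.0451 -0.1164] yaw 154.80187917977236 len 0.07651114206233728
side [369 190  38  17 441] [387. 198.] [ 0.4612 -0.3924] yaw -171.32085830180685 len 0.07057531378992445
```

View pics/crop1.png

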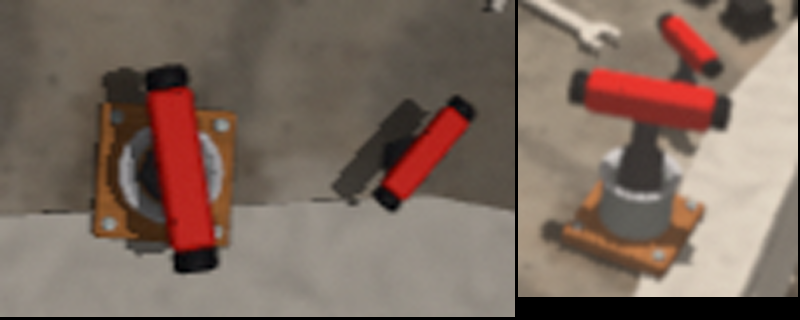

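The crop confirms it: the stand key at top (355,267) has the long bar over the steel tube. The loose one at (417,263) is about half its size. I'll swing over to the stand.

Request:
move_arm(travel=[[-0.1,0,-0.02],[-0.1,0,-0.02],[-0.1,0,-0.02],[-0.1,0,-0.02],[-0.1,0,-0.02],[-0.1,0,-0.02],[-0.1,0,-0.02],[-0.1,0,-0.02],[-0.1,0,-0.02],[-0.1,0,-0.02]], twist=[[0,0,0.087],[0,0,0.087],[0,0,0.087],[0,0,0.087],[0,0,0.087],[0,0,0.087],[0,0,0.087],[0,0,0.087],[0,0,0.087],[0,0,0.087]], jaw=-1)

```text
clock: 1.83
tcp_pos: [0.4726, 0.3534, 0.2669]
eef_rot: [0.0, 0.446, 0.895, 0.0]
ft_force: [0.1, 0.2, 0.1]
finger_gap: 0.995
grasp_force: 0.0
```

Request:
move_arm(travel=[[-0.1,0,0],[-0.1,0,0],[-0.1,0,0],[-0.1,0,0],[-0.1,0,0],[-0.1,0,0],[-0.1,0,0],[-0.1,0,0],[-0.1,0,0],[-0.1,0,0]], twist=[[0,0,0.087],[0,0,0.087],[0,0,0.087],[0,0,0.087],[0,0,0.087],[0,0,0.087],[0,0,0.087],[0,0,0.087],[0,0,0.087],[0,0,0.087]])

```text
clock: 2.67
tcp_pos: [0.6027, -0.0169, 0.2665]
eef_rot: [0.0, 0.72, 0.694, 0.0]
ft_force: [0.3, 0.3, 0.0]
finger_gap: 0.997
grasp_force: 0.0
```

Request:
move_arm(travel=[[-0.1,0,0],[-0.1,0,0],[-0.1,0,0],[-0.1,0,0],[-0.1,0,0],[-0.1,0,0],[-0.1,0,0],[-0.1,0,0],[-0.1,0,0],[-0.1,0,0]], twist=[[0,0,0.14],[0,0,0.14],[0,0,0.087],[0,0,0.087],[0,0,0.087],[0,0,0.087],[0,0,0.087],[0,0,0.087],[0,0,0.087],[0,0,0.087]])

```text
clock: 3.5
tcp_pos: [0.4444, -0.3744, 0.2665]
eef_rot: [0.0, 0.927, 0.374, 0.0]
ft_force: [0.4, -0.4, -0.8]
finger_gap: 1.0
grasp_force: 0.0
```

Request:
move_arm(travel=[[0,0,0],[0,0,0],[0,0,0],[0,0,0],[0,0,0],[0,0,0],[0,0,0]], twist=[[0,0,0.15],[0,0,0.15],[0,0,0.15],[0,0,0.15],[0,0,0.15],[0,0,0],[0,0,0]])

```text
clock: 4.08
tcp_pos: [0.4456, -0.3728, 0.2666]
eef_rot: [-0.0, 0.996, 0.092, 0.0]
ft_force: [1.1, 0.9, 1.1]
finger_gap: 1.004
grasp_force: 0.0
```

```bash
cat >> h.py <<'E'
def state():
    s=sense(); R=rot(s['eef_rot']); print('t',round(s['clock'],2),'tcp',np.round(s['tcp_pos'],4),'yaw',round(np.degrees(np.arctan2(R[1,0],R[0,0])),2),'tilt',np.round(R[:2,2],4),'F',np.round(s['ft_force'],1),'T',np.round(s['ft_torque'],2),'j',np.round(s['joint_pos'],2),'gap',round(s['finger_gap'],3)); return s,R
def red(im,C,z,amin=60):
    h=cv2.cvtColor(im,cv2.COLOR_RGB2HSV)
    m=(((h[...,0]<8)|(h[...,0]>172))&(h[...,1]>150)&(h[...,2]>60)).astype(np.uint8)
    k,L,S,c=cv2.connectedComponentsWithStats(m)
    for i in range(1,k):
        if S[i,4]<amin: continue
        P=np.argwhere(L==i)[:,::-1]; W=np.array([at_z(C,p,z)[:2] for p in P]); w,V=np.linalg.eigh(np.cov(W.T))
        d=(W-W.mean(0))@V; r=cv2.minAreaRect(W.astype(np.float32)*1000)
        print('red',S[i],'mean',np.round(W.mean(0),4),'rect',np.round(r[0],1),'yaw',np.round(np.degrees(np.arctan2(V[1,1],V[0,1])),2),'size',np.round(np.ptp(d,axis=0),4))
E
python3 - <<'E'
from h import *
s,R=state(); C=cam('wrist',s); im=camera('wrist'); save('w1.png',im)
red(im,C,.105,200)
for l in ['handle','hole_mouth','key_stand','gearbox']:
    for d in pinpoint(l,'wrist'): print(l,round(d['p'],2),np.round(d['at']),np.round(at_z(C,d['at'],Z[l]),4))
E
```

```text
t 4.08 tcp [ 0.4456 -0.3728  0.2666] yaw 10.54 tilt [0. 0.] F [1.1 0.9 1.1] T [-0.01  0.15  0.01] j [-0.9   0.13  1.47  0.    1.54  0.48] gap 1.004
red [338 135  19  60 936] mean [ 0.4629 -0.3997] rect [ 461.7 -400. ] yaw -171.07 size [0.0191 0.0671]
red [416 155  36  29 389] mean [ 0.4755 -0.4969] rect [ 475.2 -496.5] yaw 139.07 size [0.0126 0.0421]
handle 0.97 [349. 167.] [ 0.4586 -0.4039  0.095 ]
handle 0.59 [434. 171.] [ 0.472  -0.5011  0.095 ]
hole_mouth 0.68 [224.  40.] [ 0.5672 -0.2467  0.093 ]
key_stand 0.76 [343. 150.] [ 0.4671 -0.4011  0.    ]
gearbox 0.57 [241.  53.] [ 0.5691 -0.2417  0.    ]
```

View pics/w1.png

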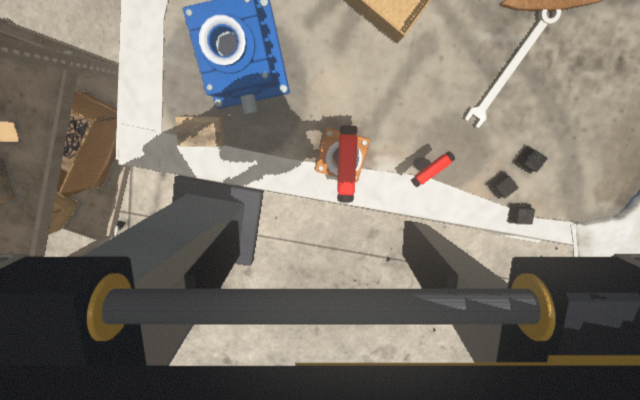

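The bar spans (347,135) to (347,195), with its centre at about (0.4625, -0.400), z 0.095 and yaw 9°. I'll line up over it, partly close the jaws and go down.

Request:
move_arm(travel=[[0.029,0.075,0],[0,0,0.095],[0,0,0.095],[0,0,0.095],[0,0,0.085],[0,0,0],[0,0,0]], twist=[[0,0,0.035],[0,0,0],[0,0,0],[0,0,0],[0,0,0],[0,0,0],[0,0,0]], jaw=-0.1)

```text
clock: 4.92
tcp_pos: [0.4615, -0.399, 0.1172]
eef_rot: [-0.002, 0.997, 0.077, -0.001]
ft_force: [0.2, -0.7, 0.7]
finger_gap: 0.555
grasp_force: 0.0
```

```bash
python3 - <<'E'
from h import *
s,R=state(); C=cam('wrist',s); im=camera('wrist'); save('w2.png',im)
red(im,C,.105,200)
E
```

```text
t 4.92 tcp [ 0.4615 -0.399   0.1172] yaw 8.81 tilt [-0.0027  0.0034] F [ 0.2 -0.7  0.7] T [0.03 0.2  0.08] j [-0.91  0.31  1.56 -0.    1.28  0.51] gap 0.555
red [ 308  163   30   98 2601] mean [ 0.464  -0.4001] rect [ 462.3 -400.1] yaw -170.86 size [0.0193 0.0689]
red [ 434  185   54   46 1036] mean [ 0.4813 -0.4918] rect [ 480.9 -491. ] yaw 140.15 size [0.0139 0.039 ]
```

View pics/w2.png

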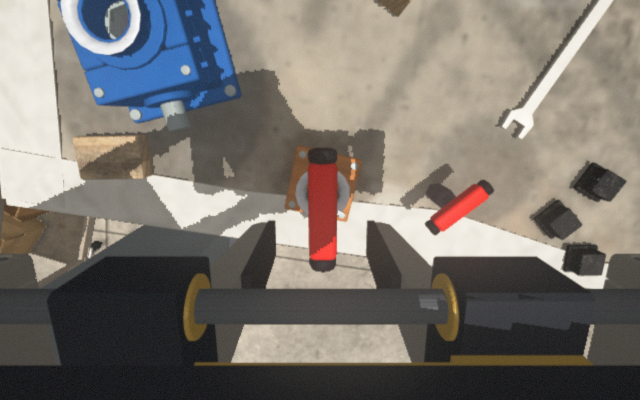

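The bar is centred between the fingers, columns 308 to 338. I'll go down and grip.

Request:
move_arm(travel=[[0.003,0.0025,0.05],[0,0,0.053],[0,0,0],[0,0,0]], twist=[[0,0,0],[0,0,0],[0,0,0],[0,0,0]])

```text
clock: 5.3
tcp_pos: [0.4645, -0.4019, 0.0796]
eef_rot: [0.001, 0.997, 0.077, 0.001]
ft_force: [0.7, -0.5, -0.2]
finger_gap: 0.549
grasp_force: 0.0
```

Request:
move_arm(travel=[[0,0,0],[0,0,0],[0,0,0],[0,0,0],[0,0,0],[0,0,0]], twist=[[0,0,0],[0,0,0],[0,0,0],[0,0,0],[0,0,0],[0,0,0]], jaw=1, grip_force=50)

```text
clock: 5.8
tcp_pos: [0.4638, -0.4011, 0.0777]
eef_rot: [0.0, 0.997, 0.076, 0.0]
ft_force: [0.3, 1.0, -1.7]
finger_gap: 0.141
grasp_force: 0.0
```

```bash
python3 - <<'E'
from h import *
s,R=state()
E
```

```text
t 5.8 tcp [ 0.4638 -0.4011  0.0777] yaw 8.77 tilt [ 0.0002 -0.0003] F [ 0.3  1.  -1.7] T [0.04 0.18 0.03] j [-0.91  0.36  1.58 -0.    1.2   0.51] gap 0.141
```

Request:
move_arm(travel=[[0,0,0],[0,0,0]], twist=[[0,0,0],[0,0,0]])

```text
clock: 5.97
tcp_pos: [0.4638, -0.4012, 0.0776]
eef_rot: [0.0, 0.997, 0.076, 0.0]
ft_force: [0.3, -0.2, 0.1]
finger_gap: 0.007
grasp_force: 0.1
```

```bash
python3 - <<'E'
from h import *
s,R=state(); C=cam('wrist',s); im=camera('wrist'); save('w3.png',im[100:400,160:480])
red(im,C,.105,200)
red(camera('top'),cam('top'),.105)
b=camera('side'); red(b,cam('side'),.105)
save('p.png',np.hstack([cv2.resize(im[100:400,160:480],(427,400)),cv2.resize(b[150:250,340:430],(360,400))]))
E
```

```text
t 5.97 tcp [ 0.4638 -0.4012  0.0776] yaw 8.77 tilt [ 0.0002 -0.0004] F [ 0.3 -0.2  0.1] T [-0.08  0.2   0.02] j [-0.91  0.36  1.58 -0.    1.2   0.51] gap 0.007
red [ 299  176   36   47 1484] mean [ 0.4842 -0.396 ] rect [ 484.2 -396.2] yaw -173.86 size [0.0195 0.0267]
red [ 447  199   66   54 1501] mean [ 0.4837 -0.488 ] rect [ 483.3 -487.3] yaw 140.16 size [0.0146 0.0377]
red [ 83 128  10  15  91] mean [ 1.153 -0.302] rect [1158.8 -308.9] yaw 147.22 size [0.0203 0.0764]
red [120 169  23  26 283] mean [ 0.9288 -0.2124] rect [ 930.3 -214.2] yaw 111.93 size [0.0269 0.0851]
red [ 31 184  35  22 594] mean [ 1.0375 -0.1127] rect [1038.7 -113.9] yaw 154.65 size [0.0555 0.0757]
red [369 191  38  16 380] mean [ 0.4583 -0.3833] rect [ 459.6 -383.8] yaw -170.05 size [0.0384 0.0689]
```

View pics/p.png

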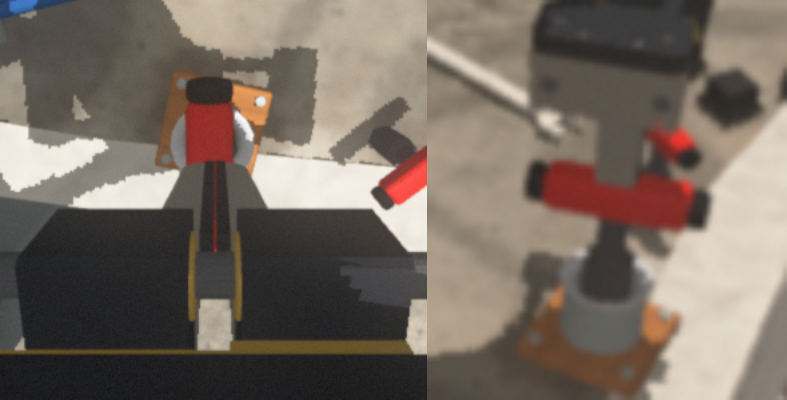

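The fingers are shut, and the side view at about (387,196) suggests their tips sit on top of the bar rather than around it. I'll check the height of the fingertips.

```bash
python3 - <<'E'
from h import *
C=cam('side')
for z in (.0776,.095,.105,.115,.125): print(z,np.round(proj(C,[.4638,-.4012,z]),1))
c=sense(); print(c['joint_torque'],c['grasp_force'])
W=cam('wrist',c)
R=rot(c['eef_rot'])
for dz in (0,-.019,-.04): print(np.round(proj(W,c['tcp_pos']+R@np.array([0,0,dz])),1))
for z in (.085,.105): print('barend',z,np.round(proj(W,[.4625+.044*.988,-.400+.044*.155,z]),1))
E
```

```text
0.0776 [386.3 204.2]
0.095 [387.2 197.1]
0.105 [387.8 192.9]
0.115 [388.3 188.6]
0.125 [388.9 184.3]
[ 3.64310131e-02 -4.38706684e+01 -2.98885524e+01  7.67180929e-02
 -1.80712381e-03 -3.60458971e-04] 0.05371440840097108
[320.2 219.9]
[320.1 230.1]
[320.1 244. ]
barend 0.085 [317.8 154.7]
barend 0.105 [317.5 159.2]
```

The wrist and side projections agree that the visible fingertips end about 27 mm behind the reported TCP, so the jaws closed on top of the bar. I'll open, go 26 mm lower (still above the 44 mm rim) and regrip, which is safe either way.

Request:
move_arm(travel=[[0,0,-0.02],[0,0,0],[0,0,0],[0,0,0],[0,0,0],[0,0,0]], twist=[[0,0,0],[0,0,0],[0,0,0],[0,0,0],[0,0,0],[0,0,0]], jaw=-0.1)

```text
clock: 6.62
tcp_pos: [0.4637, -0.4009, 0.0852]
eef_rot: [-0.0, 0.997, 0.076, -0.0]
ft_force: [0.1, 1.0, 0.6]
finger_gap: 0.42
grasp_force: 0.0
```

Request:
move_arm(travel=[[0,0,0.03],[0,0,0.03],[0,0,0.025],[0,0,0]], twist=[[0,0,0],[0,0,0],[0,0,0],[0,0,0]])

```text
clock: 6.95
tcp_pos: [0.4619, -0.3988, 0.0473]
eef_rot: [-0.003, 0.997, 0.076, -0.002]
ft_force: [0.3, 0.5, 0.4]
finger_gap: 0.55
grasp_force: 0.0
```

Request:
move_arm(travel=[[0,0,0],[0,0,0],[0,0,0],[0,0,0],[0,0,0],[0,0,0]], twist=[[0,0,0],[0,0,0],[0,0,0],[0,0,0],[0,0,0],[0,0,0]], jaw=1, grip_force=50)

```text
clock: 7.45
tcp_pos: [0.464, -0.4013, 0.052]
eef_rot: [0.0, 0.997, 0.077, 0.0]
ft_force: [0.2, -0.7, 2.0]
finger_gap: 0.213
grasp_force: 50.0
```

Gripped: opening 19.6 mm at 50 N. With the tip on the stand floor (z 0.010) and the TCP at 0.052, the tip height is TCP − 0.042. I'll lift out.

Request:
move_arm(travel=[[0,0,-0.02],[0,0,-0.04],[0,0,-0.06],[0,0,-0.08],[0,0,-0.08],[0,0,-0.03],[0,0,0],[0,0,0]], twist=[[0,0,0],[0,0,0],[0,0,0],[0,0,0],[0,0,0],[0,0,0],[0,0,0],[0,0,0]])

```text
clock: 8.12
tcp_pos: [0.4635, -0.4008, 0.1746]
eef_rot: [-0.0, 0.997, 0.076, -0.0]
ft_force: [-0.7, 0.3, -4.4]
finger_gap: 0.214
grasp_force: 50.0
```

```bash
cat >> h.py <<'E'
def ring(im,C,guess,rad=.03):
    p=proj(C,[*guess,.093]); q=proj(C,[guess[0],guess[1]+rad,.093]); r=np.linalg.norm(p-q)
    h=cv2.cvtColor(im,cv2.COLOR_RGB2HSV); m=((h[...,1]<70)&(h[...,2]>120)).astype(np.uint8)
    w=np.zeros_like(m); cv2.circle(w,tuple(int(v) for v in p),int(r),1,-1); m&=w
    k,L,S,c=cv2.connectedComponentsWithStats(m); i=1+np.argmax(S[1:,4]); m=(L==i).astype(np.uint8)
    cs,_=cv2.findContours(m,cv2.RETR_CCOMP,cv2.CHAIN_APPROX_NONE)
    for c in sorted(cs,key=len)[-2:]:
        W=np.array([at_z(C,x,.093)[:2] for x in c[:,0]])*1000
        (x,y),rr=cv2.minEnclosingCircle(W.astype(np.float32))
        e=cv2.fitEllipse(W.astype(np.float32)); print('ring',len(c),np.round(e[0],1),np.round(e[1],1))
E
python3 - <<'E'
from h import *
s,R=state(); C=cam('wrist',s); im=camera('wrist'); save('w4.png',im)
red(im,C,s['tcp_pos'][2]-.042+.095,200)
ring(im,C,(.568,-.241))
for d in pinpoint('hole_mouth','wrist'): print(d['p'],np.round(at_z(C,d['at'],.093),4))
for n in('top','side'):
    i=camera(n); C=cam(n); save(n+'4.png',i); ring(i,C,(.568,-.241))
    for d in pinpoint('hole_mouth',n)[:1]: print(n,d['p'],d['at'],np.round(at_z(C,d['at'],.093),4))
    for l in('handle','hex_key'):
      for d in pinpoint(l,n)[:2]: print(n,l,d['p'],d['at'],np.round(at_z(C,d['at'],s['tcp_pos'][2]-.042+(.085 if l=='handle' else 0)),4))
E
```

```text
t 8.12 tcp [ 0.4635 -0.4008  0.1746] yaw 8.77 tilt [-0.0004  0.0004] F [-0.7  0.3 -4.4] T [-0.01  0.14  0.07] j [-0.91  0.26  1.5  -0.    1.38  0.51] gap 0.214
red [412 175  44  37 632] mean [ 0.502 -0.448] rect [ 501.8 -447.6] yaw 139.49 size [0.007 0.022]
red [ 300  188   42  101 3932] mean [ 0.4715 -0.3999] rect [ 471.  -399.9] yaw -171.21 size [0.0193 0.051 ]
ring 126 [ 566.5 -245.6] [33.6 33.8]
ring 180 [ 566.9 -244.1] [48.2 48.7]
0.85 [ 0.5656 -0.2452  0.093 ]
ring 62 [ 567.  -243.3] [37.  38.6]
ring 77 [ 567.9 -242.3] [46.6 48. ]
top 0.96 [265.0, 204.0] [ 0.57   -0.2428  0.093 ]
ring 45 [ 566.7 -238.5] [31.7 33.6]
ring 72 [ 571.5 -244.4] [44.  62.8]
side 0.66 [299.4, 229.5] [ 0.5718 -0.2462  0.093 ]
side handle 0.69 [398.6, 183.6] [ 0.4178 -0.2815  0.2176]
side handle 0.57 [392.4, 143.8] [ 0.4638 -0.3905  0.2176]
side hex_key 0.63 [394.3, 206.7] [ 0.4312 -0.3316  0.1326]
side hex_key 0.58 [390.7, 180.9] [ 0.4615 -0.4026  0.1326]
```

View pics/w4.png

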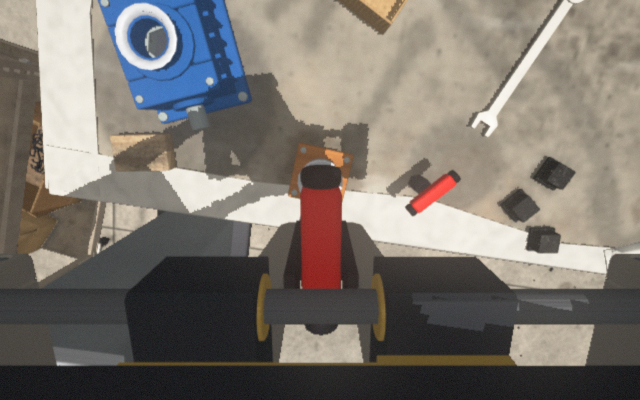

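The picture shows the bar held between the fingers, with its cap ends at rows 163 and 333, and the boss ring at (147,38). I'll work out the key's offset along the tool x from the bar's ends.

```bash
python3 - <<'E'
from h import *
c=get_calibration('wrist'); f=200/np.tan(np.radians(c['fovy'])/2); M=np.linalg.inv(c['hand_eye'])
def pr(p): q=M@np.array([*p,1]); return c['cx']+f*q[0]/q[2], c['cy']+f*q[1]/q[2]
for d in (-.004,-.002,0,.002,.004): print(d,[round(pr((x+d,0,z))[1],1) for x in(.044,-.044) for z in(-.053,-.033)])
im=cv2.imread('pics/w4.png'); g=im[:,316:324].mean(1).astype(int)
for r in list(range(156,194,2))+list(range(284,345,2)): print(r,g[r],end=' ')
p=proj(cam('top'),[.5670,-.2435,.093]); print(p)
s=cam('side'); print('side tip proj', proj(s,[.4635,-.4008,.1326]))
E
```

```text
-0.004 [np.float64(173.0), np.float64(166.2), np.float64(340.0), np.float64(316.6)]
-0.002 [np.float64(168.7), np.float64(162.4), np.float64(336.7), np.float64(313.6)]
0 [np.float64(164.3), np.float64(158.5), np.float64(333.3), np.float64(310.5)]
0.002 [np.float64(159.9), np.float64(154.6), np.float64(329.9), np.float64(307.5)]
0.004 [np.float64(155.5), np.float64(150.6), np.float64(326.6), np.float64(304.4)]
156 [ 56  82 117] 158 [ 75  89 108] 160 [129 129 131] 162 [129 130 131] 164 [ 99 100 103] 166 [45 48 55] 168 [41 46 53] 170 [45 49 55] 172 [46 49 57] 174 [46 50 57] 176 [47 51 58] 178 [47 50 57] 180 [47 50 58] 182 [47 50 58] 184 [47 50 58] 186 [45 49 57] 188 [47 50 64] 190 [ 44  51 135] 192 [ 44  52 146] 284 [ 34  39 146] 286 [ 34  39 146] 288 [ 43  45 120] 290 [57 56 60] 292 [58 58 62] 294 [58 59 63] 296 [63 62 65] 298 [64 63 66] 300 [65 65 68] 302 [64 63 67] 304 [66 66 68] 306 [65 65 68] 308 [68 68 71] 310 [64 65 65] 312 [66 66 68] 314 [66 65 67] 316 [67 68 69] 318 [66 67 68] 320 [65 67 67] 322 [64 65 66] 324 [56 56 59] 326 [54 52 57] 328 [51 51 54] 330 [51 50 53] 332 [49 48 51] 334 [81 88 93] 336 [153 168 178] 338 [154 170 180] 340 [159 175 186] 342 [161 178 188] 344 [157 173 183] [265.34991904 205.69336746]
side tip proj [389.36507765 181.14483832]
```

Request:
move_arm(travel=[[0.03,-0.035,0],[0.06,-0.065,0],[0.07,-0.075,0],[0.07,-0.075,0],[0.06,-0.065,0],[0.03,-0.034,0],[0,0,0.03],[0,0,0.03],[0,0,0],[0,0,0]], twist=[[0,0,0],[0,0,0],[0,0,0],[0,0,0],[0,0,0],[0,0,0],[0,0,0],[0,0,0],[0,0,0],[0,0,0]])

```text
clock: 9.45
tcp_pos: [0.5672, -0.244, 0.1494]
eef_rot: [-0.001, 0.997, 0.076, -0.002]
ft_force: [-0.4, 0.2, -2.9]
finger_gap: 0.211
grasp_force: 50.0
```

```bash
python3 - <<'E'
from h import *
s,R=state(); t=s['tcp_pos']-.0015*R[:,0]; print('key axis',np.round(t,4))
b=camera('side'); C=cam('side'); w=camera('wrist')
for z in (.093,t[2]-.042,t[2]-.042+.046): print(z,np.round(proj(C,[t[0],t[1],z]),1))
print(np.round(proj(C,[.567,-.2435,.093]),1))
o=np.hstack([cv2.resize(b[160:260,255:355],(500,500),interpolation=cv2.INTER_CUBIC),cv2.resize(w[100:300,220:320+100-40],(280,350))[:, :].copy() if 0 else cv2.copyMakeBorder(cv2.resize(w[120:340,230:410],(290,354)),0,146,0,0,cv2.BORDER_CONSTANT)])
save('s5.png',o)
E
```

```text
t 9.45 tcp [ 0.5672 -0.244   0.1494] yaw 8.68 tilt [-0.0034  0.0018] F [-0.4  0.2 -2.9] T [-0.08  0.2  -0.04] j [-0.6   0.3   1.51 -0.    1.34  0.82] gap 0.211
key axis [ 0.5657 -0.2442  0.1494]
0.093 [301.9 231.2]
0.10741840192209662 [301.7 224.9]
0.1534184019220966 [301.1 203.9]
[301.1 231.2]
```

View pics/s5.png

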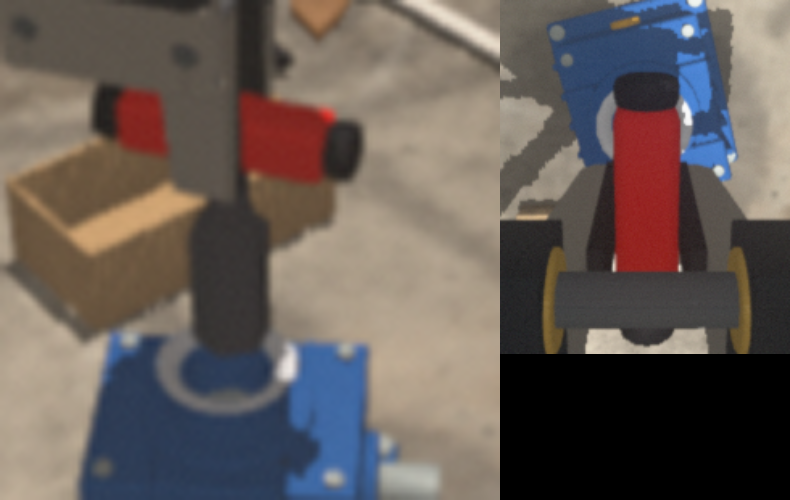

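The side view shows the bit at column 301, over the ring centre at column 301, so it is aligned to within a millimetre or two. I'll let it settle, then go down into the flare.

Request:
move_arm(travel=[[0,0,0],[0,0,0],[0,0,0],[0,0,0.01],[0,0,0.01],[0,0,0.01],[0,0,0.01],[0,0,0],[0,0,0],[0,0,0]], twist=[[0,0,0],[0,0,0],[0,0,0],[0,0,0],[0,0,0],[0,0,0],[0,0,0],[0,0,0],[0,0,0],[0,0,0]])

```text
clock: 10.38
tcp_pos: [0.569, -0.2435, 0.1354]
eef_rot: [0.0, 0.997, 0.077, 0.0]
ft_force: [-0.0, -0.2, -3.9]
finger_gap: 0.208
grasp_force: 50.0
```

```bash
python3 - <<'E'
from h import *
state()
E
```

```text
t 10.38 tcp [ 0.569  -0.2435  0.1354] yaw 8.78 tilt [ 0. -0.] F [-0.  -0.2 -3.9] T [-0.06  0.13 -0.  ] j [-0.6   0.31  1.52 -0.    1.31  0.82] gap 0.208
```

Request:
move_arm(travel=[[0,0,0.005],[0,0,0.005],[0,0,0.005],[0,0,0],[0,0,0]], twist=[[0,0,0],[0,0,0],[0,0,0],[0,0,0],[0,0,0]])

```text
clock: 10.8
tcp_pos: [0.5688, -0.2435, 0.1291]
eef_rot: [-0.0, 0.997, 0.077, -0.0]
ft_force: [0.3, -0.6, -3.1]
finger_gap: 0.21
grasp_force: 50.0
```

```bash
python3 - <<'E'
from h import *
state()
E
```

```text
t 10.8 tcp [ 0.5688 -0.2435  0.1291] yaw 8.78 tilt [-0.0004  0.0002] F [ 0.3 -0.6 -3.1] T [-0.04  0.17  0.  ] j [-0.6   0.32  1.53 -0.    1.3   0.82] gap 0.21
```

Request:
move_arm(travel=[[0,0,0.005],[0,0,0.005],[0,0,0.005],[0,0,0.005],[0,0,0],[0,0,0]], twist=[[0,0,0],[0,0,0],[0,0,0],[0,0,0],[0,0,0],[0,0,0]])

```text
clock: 11.3
tcp_pos: [0.5689, -0.2435, 0.1212]
eef_rot: [-0.0, 0.997, 0.076, -0.0]
ft_force: [0.2, -1.0, -2.6]
finger_gap: 0.211
grasp_force: 50.0
```

```bash
python3 - <<'E'
from h import *
state()
E
```

```text
t 11.3 tcp [ 0.5689 -0.2435  0.1212] yaw 8.77 tilt [-0.0003  0.0002] F [ 0.2 -1.  -2.6] T [-0.03  0.09 -0.03] j [-0.6   0.32  1.53 -0.    1.28  0.82] gap 0.211
```

Request:
move_arm(travel=[[0,0,0.006],[0,0,0.006],[0,0,0.006],[0,0,0.006],[0,0,0.004],[0,0,0],[0,0,0]], twist=[[0,0,0],[0,0,0],[0,0,0],[0,0,0],[0,0,0],[0,0,0],[0,0,0]])

```text
clock: 11.88
tcp_pos: [0.5689, -0.2435, 0.1101]
eef_rot: [-0.0, 0.997, 0.077, -0.0]
ft_force: [0.7, 0.2, -3.4]
finger_gap: 0.214
grasp_force: 50.0
```

Request:
move_arm(travel=[[0,0,0.0025],[0,0,0.0025],[0,0,0],[0,0,0]], twist=[[0,0,0],[0,0,0],[0,0,0],[0,0,0]])

```text
clock: 12.22
tcp_pos: [0.5689, -0.2435, 0.1081]
eef_rot: [-0.0, 0.997, 0.076, -0.0]
ft_force: [0.6, -0.6, -3.6]
finger_gap: 0.215
grasp_force: 50.0
```

```bash
python3 - <<'E'
from h import *
state()
E
```

```text
t 12.22 tcp [ 0.5689 -0.2435  0.1081] yaw 8.77 tilt [-0.0001  0.0001] F [ 0.6 -0.6 -3.6] T [ 0.02  0.12 -0.  ] j [-0.6   0.34  1.54  0.    1.26  0.82] gap 0.215
```

Request:
move_arm(travel=[[0,0,0.0025],[0,0,0],[0,0,0.0025],[0,0,0],[0,0,0]], twist=[[0,0,0],[0,0,0],[0,0,0],[0,0,0],[0,0,0]])

```text
clock: 12.63
tcp_pos: [0.5689, -0.2435, 0.1061]
eef_rot: [-0.0, 0.997, 0.076, -0.0]
ft_force: [-0.3, -0.2, -3.2]
finger_gap: 0.217
grasp_force: 50.0
```

Request:
move_arm(travel=[[0,0,0.0025],[0,0,0],[0,0,0]], twist=[[0,0,0],[0,0,0],[0,0,0]])

```text
clock: 12.88
tcp_pos: [0.5692, -0.2436, 0.1057]
eef_rot: [0.0, 0.997, 0.076, 0.0]
ft_force: [-0.9, 0.4, -0.1]
finger_gap: 0.211
grasp_force: 50.0
```

Contact with the plug face at TCP 0.106, as predicted. I'll press about 5 N and turn gently counter-clockwise, where the plug can't follow.

Request:
move_arm(travel=[[0,0,0.0025],[0,0,0],[0,0,0],[0,0,0],[0,0,0],[0,0,0]], twist=[[0,0,0],[0,0,-0.05],[0,0,-0.05],[0,0,-0.05],[0,0,-0.05],[0,0,0]])

```text
clock: 13.38
tcp_pos: [0.5694, -0.2437, 0.1045]
eef_rot: [0.0, 0.988, 0.155, 0.001]
ft_force: [0.2, 1.0, -1.8]
finger_gap: 0.211
grasp_force: 50.0
```

```bash
python3 - <<'E'
from h import *
state()
E
```

```text
t 13.38 tcp [ 0.5694 -0.2437  0.1045] yaw 17.83 tilt [ 0.0011 -0.0005] F [ 0.2  1.  -1.8] T [0.   0.02 0.01] j [-0.6   0.34  1.55  0.    1.25  0.66] gap 0.211
```

Request:
move_arm(travel=[[0,0,0.0025],[0,0,0],[0,0,0.0025],[0,0,0],[0,0,0]], twist=[[0,0,0],[0,0,0],[0,0,0],[0,0,0],[0,0,0]])

```text
clock: 13.8
tcp_pos: [0.5694, -0.2438, 0.1027]
eef_rot: [0.0, 0.988, 0.154, 0.0]
ft_force: [1.1, 0.6, 2.6]
finger_gap: 0.21
grasp_force: 50.0
```

```bash
python3 - <<'E'
from h import *
state()
E
```

```text
t 13.8 tcp [ 0.5694 -0.2438  0.1027] yaw 17.76 tilt [ 0.001  -0.0006] F [1.1 0.6 2.6] T [ 0.08 -0.09  0.04] j [-0.6   0.34  1.55  0.    1.25  0.66] gap 0.21
```

Request:
move_arm(travel=[[0,0,0],[0,0,0],[0,0,0],[0,0,0]], twist=[[0,0,-0.04],[0,0,-0.04],[0,0,-0.04],[0,0,0]])

```text
clock: 14.13
tcp_pos: [0.569, -0.2435, 0.1015]
eef_rot: [-0.0, 0.98, 0.201, 0.0]
ft_force: [2.4, -1.4, -3.4]
finger_gap: 0.215
grasp_force: 50.0
```

```bash
python3 - <<'E'
from h import *
state()
E
```

```text
t 14.13 tcp [ 0.569  -0.2435  0.1015] yaw 23.2 tilt [0.0001 0.0002] F [ 2.4 -1.4 -3.4] T [-0.07 -0.42 -0.02] j [-0.6   0.34  1.55  0.    1.25  0.57] gap 0.215
```

The vertical force has gone and it is moving down freely, so it is entering the socket. I'll follow it down softly.

Request:
move_arm(travel=[[0,0,0.004],[0,0,0.004],[0,0,0.004],[0,0,0],[0,0,0]], twist=[[0,0,0],[0,0,0],[0,0,0],[0,0,0],[0,0,0]])

```text
clock: 14.55
tcp_pos: [0.5689, -0.2435, 0.0969]
eef_rot: [-0.0, 0.98, 0.201, -0.0]
ft_force: [3.2, 0.1, -4.6]
finger_gap: 0.217
grasp_force: 50.0
```

```bash
python3 - <<'E'
from h import *
state()
E
```

```text
t 14.55 tcp [ 0.5689 -0.2435  0.0969] yaw 23.16 tilt [-0.0001  0.0001] F [ 3.2  0.1 -4.6] T [-0.16 -0.6   0.03] j [-0.6   0.35  1.55  0.    1.24  0.57] gap 0.217
```

Request:
move_arm(travel=[[0,0,0.004],[0,0,0.004],[0,0,0.0025],[0,0,0],[0,0,0.0025],[0,0,0],[0,0,0]], twist=[[0,0,0],[0,0,0],[0,0,0],[0,0,0],[0,0,0],[0,0,0],[0,0,0]])

```text
clock: 15.13
tcp_pos: [0.569, -0.2435, 0.0921]
eef_rot: [-0.0, 0.98, 0.201, 0.0]
ft_force: [2.5, 0.9, -3.5]
finger_gap: 0.213
grasp_force: 50.0
```

```bash
python3 - <<'E'
from h import *
state()
E
```

```text
t 15.13 tcp [ 0.569  -0.2435  0.0921] yaw 23.17 tilt [0. 0.] F [ 2.5  0.9 -3.5] T [-0.09 -0.46  0.04] j [-0.6   0.35  1.56  0.    1.23  0.57] gap 0.213
```

Request:
move_arm(travel=[[0,0,0.0025],[0,0,0],[0,0,0.0025],[0,0,0],[0,0,0]], twist=[[0,0,0],[0,0,0],[0,0,0],[0,0,0],[0,0,0]])

```text
clock: 15.55
tcp_pos: [0.5693, -0.2436, 0.0919]
eef_rot: [0.0, 0.98, 0.201, 0.0]
ft_force: [-0.4, 3.0, 8.0]
finger_gap: 0.215
grasp_force: 50.0
```

```bash
python3 - <<'E'
from h import *
state()
E
```

```text
t 15.55 tcp [ 0.5693 -0.2436  0.0919] yaw 23.18 tilt [ 0.0007 -0.0003] F [-0.4  3.   8. ] T [ 0.55  0.3  -0.06] j [-0.6   0.35  1.56  0.    1.23  0.57] gap 0.215
```

It bottoms at TCP 0.092, so it is fully home. Now I'll tighten clockwise.

Request:
move_arm(travel=[[0,0,-0.002],[0,0,0],[0,0,0],[0,0,0],[0,0,0],[0,0,0],[0,0,0],[0,0,0],[0,0,0],[0,0,0]], twist=[[0,0,0],[0,0,0],[0,0,0.08],[0,0,0.08],[0,0,0.08],[0,0,0.08],[0,0,0.08],[0,0,0.08],[0,0,0],[0,0,0]])

```text
clock: 16.38
tcp_pos: [0.5694, -0.244, 0.0919]
eef_rot: [0.001, 1.0, 0.014, 0.0]
ft_force: [0.4, 1.0, 6.9]
finger_gap: 0.212
grasp_force: 50.0
```

```bash
python3 - <<'E'
from h import *
state()
E
```

```text
t 16.38 tcp [ 0.5694 -0.244   0.0919] yaw 1.64 tilt [ 0.0009 -0.0011] F [0.4 1.  6.9] T [ 0.1   0.02 -0.01] j [-0.6   0.35  1.56 -0.    1.23  0.94] gap 0.212
```

Request:
move_arm(travel=[[0,0,0],[0,0,0],[0,0,0],[0,0,0],[0,0,0],[0,0,0]], twist=[[0,0,0.08],[0,0,0.08],[0,0,0.08],[0,0,0.08],[0,0,0],[0,0,0]])

```text
clock: 16.88
tcp_pos: [0.5692, -0.2443, 0.0919]
eef_rot: [0.001, 0.994, -0.111, 0.0]
ft_force: [-0.6, 0.1, 5.7]
finger_gap: 0.212
grasp_force: 50.0
```

```bash
python3 - <<'E'
from h import *
state()
E
```

```text
t 16.88 tcp [ 0.5692 -0.2443  0.0919] yaw -12.76 tilt [ 0.0005 -0.0016] F [-0.6  0.1  5.7] T [0.02 0.16 0.03] j [-0.6   0.35  1.56 -0.    1.23  1.19] gap 0.212
```

Request:
move_arm(travel=[[0,0,0],[0,0,0],[0,0,0],[0,0,0]], twist=[[0,0,0.08],[0,0,0.08],[0,0,0.04],[0,0,0]])

```text
clock: 17.22
tcp_pos: [0.5689, -0.2443, 0.0919]
eef_rot: [0.001, 0.982, -0.188, -0.0]
ft_force: [-1.2, 0.5, 6.0]
finger_gap: 0.215
grasp_force: 51.2
```

```bash
python3 - <<'E'
from h import *
state()
E
```

```text
t 17.22 tcp [ 0.5689 -0.2443  0.0919] yaw -21.65 tilt [-0.0005 -0.0021] F [-1.2  0.5  6. ] T [0.04 0.4  1.16] j [-0.6   0.35  1.56 -0.    1.23  1.35] gap 0.215
```

A torque of 1.2 N m after 45°: this is the stop. I'll hold briefly, turn back about 7.5° and check.

Request:
move_arm(travel=[[0,0,0],[0,0,0],[0,0,0],[0,0,0],[0,0,0],[0,0,0],[0,0,0],[0,0,0],[0,0,0]], twist=[[0,0,0.01],[0,0,0],[0,0,0],[0,0,-0.06],[0,0,-0.06],[0,0,-0.06],[0,0,0],[0,0,0],[0,0,0]])

```text
clock: 17.97
tcp_pos: [0.5691, -0.2443, 0.0919]
eef_rot: [0.001, 0.992, -0.123, 0.0]
ft_force: [-0.9, 0.5, 6.3]
finger_gap: 0.211
grasp_force: 50.0
```

```bash
python3 - <<'E'
from h import *
state()
E
```

```text
t 17.97 tcp [ 0.5691 -0.2443  0.0919] yaw -14.11 tilt [ 0.0004 -0.0015] F [-0.9  0.5  6.3] T [-0.03  0.25 -0.05] j [-0.6   0.35  1.56 -0.    1.23  1.22] gap 0.211
```

Torque is zero, so the key is free in its play. I'll draw it out gently.

Request:
move_arm(travel=[[0,0,-0.006],[0,0,-0.006],[0,0,-0.006],[0,0,-0.006],[0,0,-0.006],[0,0,0]], twist=[[0,0,0],[0,0,0],[0,0,0],[0,0,0],[0,0,0],[0,0,0]])

```text
clock: 18.47
tcp_pos: [0.5648, -0.2417, 0.0933]
eef_rot: [-0.002, 0.992, -0.123, -0.005]
ft_force: [9.6, -6.0, -36.6]
finger_gap: 0.215
grasp_force: 50.0
```

```bash
python3 - <<'E'
from h import *
state()
E
```

```text
t 18.47 tcp [ 0.5648 -0.2417  0.0933] yaw -14.13 tilt [-0.0092  0.0052] F [  9.6  -6.  -36.6] T [-1.47 -1.76  0.16] j [-0.6   0.35  1.56 -0.    1.24  1.22] gap 0.215
```

It binds at 37 N. I'll lower it again and turn back a bit more.

Request:
move_arm(travel=[[0,0,0.01],[0,0,0.012],[0,0,0.006],[0,0,0],[0,0,0],[0,0,0]], twist=[[0,0,0],[0,0,0],[0,0,0],[0,0,-0.05],[0,0,0],[0,0,0]])

```text
clock: 18.97
tcp_pos: [0.567, -0.2428, 0.0926]
eef_rot: [-0.001, 0.995, -0.103, -0.003]
ft_force: [-6.6, 2.3, 5.6]
finger_gap: 0.214
grasp_force: 50.0
```

```bash
python3 - <<'E'
from h import *
state()
E
```

```text
t 18.97 tcp [ 0.567  -0.2428  0.0926] yaw -11.86 tilt [-0.005   0.0017] F [-6.6  2.3  5.6] T [0.67 1.74 0.08] j [-0.6   0.35  1.56 -0.    1.24  1.18] gap 0.214
```

Request:
move_arm(travel=[[0,0,0],[0,0,0],[0,0,-0.0025],[0,0,-0.0025],[0,0,-0.0025],[0,0,0],[0,0,0]], twist=[[0,0,0],[0,0,0],[0,0,0],[0,0,0],[0,0,0],[0,0,0],[0,0,0]])

```text
clock: 19.55
tcp_pos: [0.5669, -0.2426, 0.0928]
eef_rot: [-0.001, 0.995, -0.104, -0.003]
ft_force: [-5.1, 0.7, -10.5]
finger_gap: 0.215
grasp_force: 50.0
```

```bash
python3 - <<'E'
from h import *
state()
E
```

```text
t 19.55 tcp [ 0.5669 -0.2426  0.0928] yaw -11.91 tilt [-0.0049  0.0023] F [ -5.1   0.7 -10.5] T [0.12 1.52 0.14] j [-0.6   0.35  1.56 -0.    1.24  1.18] gap 0.215
```

There is still +0.14 N m of clockwise load. I'll turn back a further 2.5° and pull lightly.

Request:
move_arm(travel=[[0,0,0.005],[0,0,0],[0,0,0],[0,0,0]], twist=[[0,0,0],[0,0,-0.055],[0,0,0],[0,0,0]])

```text
clock: 19.88
tcp_pos: [0.5678, -0.2431, 0.0927]
eef_rot: [-0.0, 0.997, -0.082, -0.002]
ft_force: [-7.1, 1.4, -3.4]
finger_gap: 0.213
grasp_force: 50.0
```

```bash
python3 - <<'E'
from h import *
state()
E
```

```text
t 19.88 tcp [ 0.5678 -0.2431  0.0927] yaw -9.44 tilt [-0.003   0.0012] F [-7.1  1.4 -3.4] T [ 0.35  1.85 -0.03] j [-0.6   0.35  1.56 -0.    1.24  1.14] gap 0.213
```

Request:
move_arm(travel=[[0,0,-0.005],[0,0,-0.004],[0,0,0],[0,0,0]], twist=[[0,0,0],[0,0,0],[0,0,0],[0,0,0]])

```text
clock: 20.22
tcp_pos: [0.5678, -0.243, 0.0959]
eef_rot: [-0.001, 0.997, -0.082, -0.002]
ft_force: [-5.5, 2.1, -6.0]
finger_gap: 0.213
grasp_force: 50.0
```

```bash
python3 - <<'E'
from h import *
state()
E
```

```text
t 20.22 tcp [ 0.5678 -0.243   0.0959] yaw -9.45 tilt [-0.003   0.0014] F [-5.5  2.1 -6. ] T [ 0.32  1.7  -0.01] j [-0.6   0.35  1.55 -0.    1.24  1.14] gap 0.213
```

It is sliding freely now. I'll continue out.

Request:
move_arm(travel=[[0,0,-0.006],[0,0,-0.008],[0,0,-0.008],[0,0,-0.008],[0,0,0],[0,0,0]], twist=[[0,0,0],[0,0,0],[0,0,0],[0,0,0],[0,0,0],[0,0,0]])

```text
clock: 20.72
tcp_pos: [0.5686, -0.2434, 0.1088]
eef_rot: [-0.0, 0.997, -0.082, -0.001]
ft_force: [-6.0, 0.1, -2.0]
finger_gap: 0.214
grasp_force: 50.0
```

```bash
python3 - <<'E'
from h import *
state()
E
```

```text
t 20.72 tcp [ 0.5686 -0.2434  0.1088] yaw -9.45 tilt [-0.001   0.0004] F [-6.   0.1 -2. ] T [0.33 1.6  0.01] j [-0.6   0.34  1.54 -0.    1.26  1.14] gap 0.214
```

Request:
move_arm(travel=[[0,0,-0.012],[0,0,-0.016],[0,0,-0.02],[0,0,-0.03],[0,0,-0.04],[0,0,-0.04],[0,0,0],[0,0,0],[0,0,0]], twist=[[0,0,0],[0,0,0],[0,0,0],[0,0,0],[0,0,0],[0,0,0],[0,0,0],[0,0,0],[0,0,0]])

```text
clock: 21.47
tcp_pos: [0.5697, -0.2437, 0.1721]
eef_rot: [0.0, 0.997, -0.082, 0.001]
ft_force: [0.0, 0.2, -4.9]
finger_gap: 0.215
grasp_force: 50.0
```

```bash
python3 - <<'E'
from h import *
s,R=state()
im=camera('wrist'); save('w6.png',im); b=camera('side'); g=im[:,316:324].mean(1).astype(int)
for r in list(range(156,180,2))+list(range(322,345,2)): print(r,g[r],end=' ')
C=cam('side'); k=s['tcp_pos']-.0015*R[:,0]
for z in (-.042,.004,.043): print(np.round(proj(C,k+[0,0,z]),1))
p=proj(C,k)
x0,y0=int(p[0])-50,int(p[1])-50; print(x0,y0)
o=np.hstack([cv2.resize(b[y0:y0+100,x0:x0+100],(500,500),interpolation=cv2.INTER_CUBIC),cv2.copyMakeBorder(cv2.resize(im[120:340,230:410],(290,354)),0,146,0,0,cv2.BORDER_CONSTANT)])
save('s6.png',o)
E
```

```text
t 21.47 tcp [ 0.5697 -0.2437  0.1721] yaw -9.45 tilt [ 0.002  -0.0007] F [ 0.   0.2 -4.9] T [-0.02  0.13  0.01] j [-0.6   0.28  1.48  0.    1.38  1.14] gap 0.215
156 [ 51  72 105] 158 [ 50  69 102] 160 [ 53  73 107] 162 [ 51  71 105] 164 [45 46 54] 166 [44 42 47] 168 [44 43 48] 170 [47 44 50] 172 [57 55 60] 174 [62 60 65] 176 [67 65 69] 178 [65 63 67] 322 [63 63 63] 324 [47 44 44] 326 [39 35 34] 328 [38 34 35] 330 [41 38 39] 332 [117 111 101] 334 [174 164 148] 336 [172 162 147] 338 [171 161 146] 340 [175 165 149] 342 [175 165 150] 344 [173 164 148] [299.9 214.6]
[299.2 192.8]
[298.6 172.8]
249 144
```

View pics/s6.png

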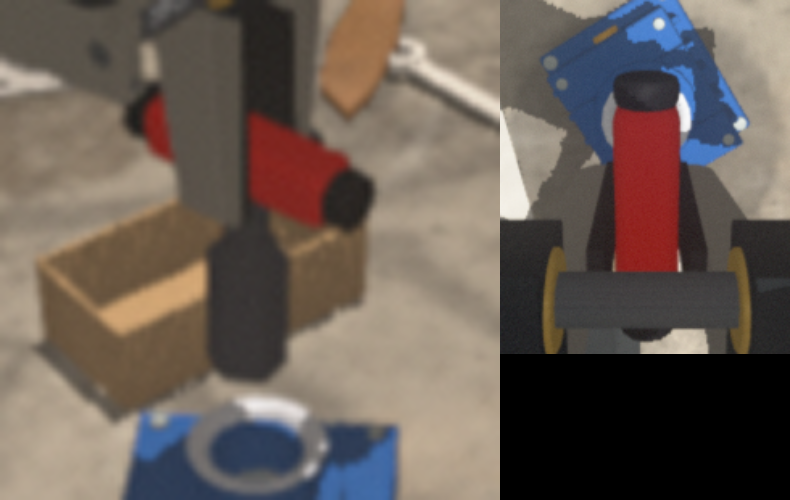

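The key hangs upright in the grip (bit at column 298, clear of the ring at about column 300), with about 1 mm of shift. I'll return to the stand at the original yaw.

Request:
move_arm(travel=[[0,0,0],[0,0,0],[0,0,0],[-0.033,0.035,0],[-0.065,0.07,0],[-0.065,0.07,0],[-0.065,0.07,0],[-0.06,0.065,0],[-0.0355,0.038,0],[0,0,0]], twist=[[0,0,-0.135],[0,0,-0.135],[0,0,-0.135],[0,0,0],[0,0,0],[0,0,0],[0,0,0],[0,0,0],[0,0,0],[0,0,0]])

```text
clock: 22.4
tcp_pos: [0.4593, -0.4044, 0.1705]
eef_rot: [0.0, 0.997, 0.074, -0.001]
ft_force: [-0.2, -0.3, -2.8]
finger_gap: 0.216
grasp_force: 50.0
```

Request:
move_arm(travel=[[0,0,0.05],[0,0,0.06],[0,0,0.05],[0,0,0.02],[0,0,0],[0,0,0],[0,0,0]], twist=[[0,0,0],[0,0,0],[0,0,0],[0,0,0],[0,0,0],[0,0,0],[0,0,0]])

```text
clock: 22.98
tcp_pos: [0.4633, -0.4015, 0.1012]
eef_rot: [0.001, 0.997, 0.077, 0.001]
ft_force: [0.0, -0.4, -3.0]
finger_gap: 0.213
grasp_force: 50.0
```

```bash
python3 - <<'E'
from h import *
state()
E
```

```text
t 22.98 tcp [ 0.4633 -0.4015  0.1012] yaw 8.79 tilt [ 0.0018 -0.0021] F [ 0.  -0.4 -3. ] T [ 0.02  0.11 -0.02] j [-0.91  0.33  1.57  0.    1.24  0.51] gap 0.213
```

Request:
move_arm(travel=[[0,0,0],[0,0,0.015],[0,0,0.015],[0,0,0.01],[0,0,0.01],[0,0,0.01],[0,0,0],[0,0,0]], twist=[[0,0,0],[0,0,0],[0,0,0],[0,0,0],[0,0,0],[0,0,0],[0,0,0],[0,0,0]])

```text
clock: 23.65
tcp_pos: [0.4621, -0.4006, 0.0751]
eef_rot: [-0.0, 0.997, 0.076, -0.0]
ft_force: [-0.2, -0.1, -5.1]
finger_gap: 0.211
grasp_force: 50.0
```

```bash
python3 - <<'E'
from h import *
state()
E
```

```text
t 23.65 tcp [ 0.4621 -0.4006  0.0751] yaw 8.77 tilt [-0.0005  0.0007] F [-0.2 -0.1 -5.1] T [-0.04  0.2   0.01] j [-0.91  0.36  1.59 -0.    1.2   0.51] gap 0.211
```

In the tube with no side force. I'll lower it to just above the floor (TCP 0.052).

Request:
move_arm(travel=[[0,0,0.012],[0,0,0.012],[0,0,0.012],[0,0,0.01],[0,0,0.008],[0,0,0],[0,0,0]], twist=[[0,0,0],[0,0,0],[0,0,0],[0,0,0],[0,0,0],[0,0,0],[0,0,0]])

```text
clock: 24.23
tcp_pos: [0.4622, -0.4007, 0.0538]
eef_rot: [-0.0, 0.997, 0.076, -0.0]
ft_force: [0.1, 0.0, -3.6]
finger_gap: 0.217
grasp_force: 50.0
```

Request:
move_arm(travel=[[0,0,0.0025],[0,0,0.0025],[0,0,0],[0,0,0]], twist=[[0,0,0],[0,0,0],[0,0,0],[0,0,0]])

```text
clock: 24.57
tcp_pos: [0.4626, -0.4012, 0.0526]
eef_rot: [0.0, 0.997, 0.076, 0.0]
ft_force: [-0.3, 1.0, 0.4]
finger_gap: 0.213
grasp_force: 50.0
```

```bash
python3 - <<'E'
from h import *
state()
E
```

```text
t 24.57 tcp [ 0.4626 -0.4012  0.0526] yaw 8.77 tilt [ 0.0006 -0.0007] F [-0.3  1.   0.4] T [ 0.12  0.2  -0.04] j [-0.91  0.38  1.6   0.    1.15  0.51] gap 0.213
```

The key is on the floor: contact at 0.0526, where it was lifted from at 0.052. I'll release, with the jaws at half opening, and rise.

Request:
move_arm(travel=[[0,0,0],[0,0,0],[0,0,0],[0,0,0],[0,0,0],[0,0,0],[0,0,0]], twist=[[0,0,0],[0,0,0],[0,0,0],[0,0,0],[0,0,0],[0,0,0],[0,0,0]], jaw=-0.1)

```text
clock: 25.15
tcp_pos: [0.4623, -0.4009, 0.052]
eef_rot: [0.0, 0.997, 0.076, 0.0]
ft_force: [0.2, -0.7, -0.3]
finger_gap: 0.552
grasp_force: 0.0
```

Request:
move_arm(travel=[[0,0,-0.03],[0,0,-0.05],[0,0,-0.08],[0,0,-0.1],[0,0,-0.1],[0,0,-0.1],[0,0,0],[0,0,0],[0,0,0]], twist=[[0,0,0],[0,0,0],[0,0,0],[0,0,0],[0,0,0],[0,0,0],[0,0,0],[0,0,0],[0,0,0]])

```text
clock: 25.9
tcp_pos: [0.4622, -0.4007, 0.2362]
eef_rot: [0.0, 0.997, 0.076, 0.0]
ft_force: [-0.2, -1.1, 0.0]
finger_gap: 0.55
grasp_force: 0.0
```

```bash
python3 - <<'E'
from h import *
s,R=state(); C=cam('wrist',s); im=camera('wrist'); red(im,C,.105,200)
t=camera('top'); red(t,cam('top'),.1)
b=camera('side'); red(b,cam('side'),.1)
for l in('kraft_tray','blue_tape','wood_block'): print(l,[np.round(at_z(cam('top'),d['at'],0),4) for d in pinpoint(l,'top')[:1]])
save('s7.png',np.hstack([cv2.resize(b[160:260,340:440],(400,400),interpolation=cv2.INTER_CUBIC),cv2.resize(im[80:240,240:400],(400,400))]))
E
```

```text
t 25.9 tcp [ 0.4622 -0.4007  0.2362] yaw 8.77 tilt [ 0.0001 -0.0002] F [-0.2 -1.1  0. ] T [-0.05  0.19 -0.02] j [-0.91  0.22  1.42 -0.    1.49  0.51] gap 0.55
red [ 312  146   20   65 1133] mean [ 0.4648 -0.4012] rect [ 463.6 -401.6] yaw -171.61 size [0.0194 0.0677]
red [398 165  37  31 441] mean [ 0.4776 -0.4989] rect [ 477.2 -498.4] yaw 138.77 size [0.0126 0.0418]
red [ 83 128  10  15  93] mean [ 1.1621 -0.3078] rect [1167.7 -314.6] yaw 147.37 size [0.0206 0.0772]
red [120 169  23  26 283] mean [ 0.9355 -0.2173] rect [ 936.8 -219. ] yaw 112.05 size [0.0272 0.0862]
red [391 175  16  15 118] mean [ 0.4595 -0.453 ] rect [ 459.5 -453.1] yaw 134.31 size [0.0187 0.0492]
red [ 31 184  35  22 593] mean [ 1.0451 -0.1163] rect [1046.3 -117.6] yaw 154.58 size [0.0561 0.0765]
red [368 190  38  17 420] mean [ 0.4624 -0.3927] rect [ 463.1 -392.8] yaw -170.09 size [0.0405 0.0694]
kraft_tray [array([ 0.6802, -0.3951,  0.    ])]
blue_tape [array([ 0.7333, -0.1892,  0.    ])]
wood_block [array([ 0.4572, -0.202 ,  0.    ])]
```

View pics/s7.png

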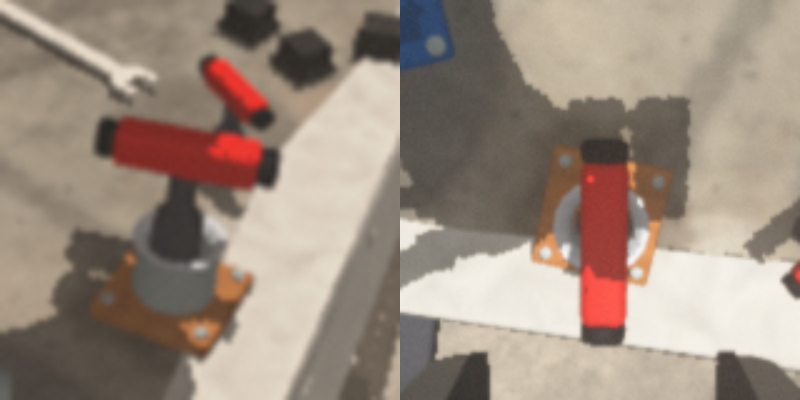

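The key stands upright in its tube, with the bar at side (387,197) as at the start. The tray, tape and block have not moved. I'll hand the job in.

```bash
python3 -c "
from cell import *
print(close_job())"
```

```text
the job is handed in; nothing more can be done
None
```

The job is handed in at about 26 s of the 72 allowed, with no verdict returned: the key bottomed in the plug's socket, the plug was turned clockwise until 1.2 N m showed its stop, and the key stands back upright in its stand. The first pull-out bound at 37 N until I turned the key back further, so I infer the plug stayed tight but could not read its angle. The tray, tape and block did not move.

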